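# Lower and latch the heavy lid of the lamp chest

### The arm

A 7-joint arm with a two-finger parallel gripper is mounted at the origin on the work surface. World frame = base frame: x ahead of the robot, y to its left, z up, the work surface at z = 0. Lengths are in m, angles in rad, forces in N, time in s.
With the tool pointing down it reaches from about 0.4 to 0.85 m from the base axis. Payload 10.4 kg.
Tool frame: the origin (TCP) lies on the front face of the gripper's body, between the roots of the fingers; the fingertips stand 73 mm ahead of it and the grasp point (between the pads) lies 54 mm ahead of it; z points along the fingers, y is the line along which they close (so a half turn about z gives the same grasp; the last joint's range is limited). The gripper opens to 85 mm and grips with 20 to 120 N. Pads are 22 mm wide; open, the fingers measure 114 mm over their backs; the gripper's body (76 mm by 85 mm) begins 54 mm behind the grasp point. The pads swing forward as they close: fully open they stand 13 mm farther back than shut.
Start: joints at [1.261, 0.332, -0.065, 1.46, 0.022, 1.35, -0.088], TCP at [0.177, -0.599, 0.304] pointing down, gripper open.
Joint ranges: [-2.6, 2.6], [-0.5, 2.12], [-1.47, 1.34], [0.16, 2.42], [-1.27, 4.41], [0.06, 2.06], [-2.6, 2.6]. Speed limits (rad/s): [2.22, 2.22, 2.79, 2.79, 3.14, 3.14, 3.14].

### API

Orientations are given as a unit quaternion [x, y, z, w].
In Python, from workcell import manip gives the robot as it stands.
- The arm moves only by the shell command python3 -m jog 'ROWS' [FORCE]. ROWS is JSON, a list of rows, each an object with "grip": the gripper command: -1 is fully open, 1 is shut, values between are in proportion; "slide": the shift along the tool's x, y, z in cm, a list of three; "yaw": the turn about the tool's z in rad. A call has 1 to 8 rows; each row shifts and turns the commanded pose from where the row before left it, along the tool's axes as they then stand; what a row does not reach is not made up. A row lasts 1/10 s, in which the tool goes at most 50 mm and 8.59 degrees, less where a joint would pass 70% of its speed; a pose out of reach is approached as far as the arm can. A call with a gripper value outside its range is refused whole. The fingers move at their own pace and stop on an object; FORCE is the grip in N (left out, the last holds). Time passes only in rows, so rows that do not move let the fingers close. It gives the time, the measured TCP pose, the force, the opening and the grip force at its end, in the units of the state.
- manip.get_obs(): the state, without advancing time (a new reading comes with each control period).
- manip.camera(name): name is "scene" or "top" or "wrist"; returns the picture (384x512x3 uint8, blue, green, red); there is no depth.
- manip.calibration(name): a dict with "vfov" (degrees; the focal length in pixels is half the picture's height over the tangent of half this angle, whatever the lens; pixels are square), "cx", "cy" (the principal point, pixels), "camera_from_world" (4x4, takes a point from world to camera coordinates). Camera axes: x right, y down, z forward; pixel columns grow to the right and rows downward; lengths in m; the calibration is good to about 2 mm. A picture is of the moment at which its call begins: read the wrist's pose just before it. calibration takes no time and is no camera call; for the wrist camera it gives the pose at the moment of the call.
- manip.hand_in(): hands the job in; it is judged then, once.
Trained networks look in the newest picture that a camera, given by its name, has taken for a name from the list of things; names that differ only in an ending like _2 or _b are one class to them, and where a whole thing is asked for, a point or a joint stands for the part that bears it (a point fixed in the world has none). Each returns a list of dicts, best first, with "conf" (0 to 1); they miss things now and then, are a little off and sometimes report something else, mostly with a low value. They report only what shows in the picture. A call takes as long as a camera call.
- manip.masks_of(thing, camera): "region" (384x512 bool, what is visible of it) and "centre" ([column, row] in pixels, amid what is visible of it).
The state is a dict: "clock": time; "joint_pos": joint angles; "joint_velocities": joint speeds; "tau": joint torques, N m; "position": TCP position; "ee_rot": TCP orientation; "ft_force": force on the tool from outside, world axes, zero at the start; "torque": the same for the moment, N m; "grip_width": opening from 0.0 (shut) to 1.0 (fully open); "grasp_force": force on a finger pad.
Only numpy, scipy, OpenCV 4.12 (cv2) and the standard library are available. Lean on these libraries where they do the work, as an engineer would, in place of code of your own. Each camera call takes 0.05 s, during which the arm holds its last target. There are 200 camera calls.

### The job

Close the open steel chest on the workbench: lower its heavy lid by the handle under control all the way down so that it never slams, then press it down on its seal until the spring latch catches and the lid stays shut by itself. Press only as hard as the latch needs, do not crush the seal, let go, and leave the jar, the tape measure and the screwdriver where they are.

Things in the scene. Friction and masses are not known exactly. Their poses are not given: they have to be found in the camera images.
- chest: Grey steel chest, fixed on the bench, 200 mm deep (x), 260 wide (y), 90 high. Origin: centre of its underside; x points from the front wall to the hinged back wall (away from the robot), y left along the hinge, z up. A spring latch inside the middle of the front wall catches a steel loop under the lid at the very end of the travel.
- chest_hinge (a point): Middle of the lid's hinge axis, which runs along the chest's y; 100 mm in +x and 94 mm up from the chest's origin. Fixed to the chest. The lid (grey steel slab 205 x 264 x 18 mm, 1.5 to 2.1 kg) swings about it; its struts and stiff hinge act here.
- lid (a joint): Lid angle, rad: 0 = shut and latched, 1.5 = wide open. Above 1.05 it stays where it is and needs a push of 0 to 4 N at the handle; somewhere between 1.03 and 0.7 its weight takes over, and below that it falls and slams unless held (1 to 4 N). At 0.08 to 0.015 it comes to rest on latch and seal; 8 to 14 N of push at the handle then latches it. If not latched it stays or springs back above 0.01; latched it reads 0 +- 0.005.
- lid_handle (a point): Middle of the lid's handle: round steel bar, 12 mm thick, 120 mm long along the chest's y, on two arms at its ends, 45 mm clear of the lid's free edge in the lid's plane, so fingers pass on both sides; a pinched bar can turn between them. 250 mm from the hinge axis, 9 mm above the lid's underside plane (which holds the axis). Shut: 150 mm in -x and 103 mm above the chest's origin.
- seal: Black rubber seal bar on the chest's front rim, 250 mm along the chest's y, 6 mm wide, 190 mm from the hinge axis. Origin: middle of the bar, 90 mm in -x and 92 mm above the chest's origin when free. It stands 5 mm above the shut lid's underside, gives 3.3 N per mm, and bottoms hard after 6.5 mm, soon past the point where the latch catches.
- jar: Bystander: glass jar with steel cap, 72 mm across, 110 mm high, to the right of the chest. Origin: centre of its underside.
- tape: Bystander: black tape measure, 70 x 36 x 66 mm, to the left of the chest. Origin: centre of its underside.
- driver: Bystander: screwdriver lying on the bench to the left of the chest's front, along its own x axis. Origin: its underside.

How it is judged:
At the end, for the whole second after the job is handed in: The lid is shut on its seal and held by the latch (lid angle under 0.008 rad, at rest, with nothing touching it) (value of joint lid below 0.008 rad and velocity of joint lid between -0.05 and 0.05 rad/s).
It fails at once if the lid slams: it closes faster than 0.6 rad/s (about 150 mm/s at the handle) within the last 0.25 rad (value of joint lid below 0.25 rad and velocity of joint lid below -0.6 rad/s).
It fails at once if the seal is crushed: the lid bears on it with more than 40 N (about 28 N of push at the handle) (contact force between lid and seal above 40 N).
It fails at once if the jar is moved more than 30 mm (distance of jar from where it was at the start of the episode above 0.03 m).
It fails at once if the tape measure is moved more than 30 mm (distance of tape from where it was at the start of the episode above 0.03 m).
It fails at once if the screwdriver is moved more than 30 mm (distance of driver from where it was at the start of the episode above 0.03 m).
It also fails if it takes over 69 s, if anything falls off the work surface, if the arm or the gripper's body presses on something with over 40 N, if the wrist force passes 120 N, or if a joint passes its speed limit or range.

## Working session

There is one attempt and no reset: what is moved stays moved. The work goes in short steps, Python scripts to look and compute and a shell command to move; the robot and the scene stay as the last step left them, time stands still between calls to the robot, and variables do not carry over. Pictures are saved under pics/ and viewed, at most 10 in all, crops included, and the job is handed in when it is done.

```bash
mkdir -p pics; cat > h.py <<'E'
import numpy as np, cv2
from workcell import manip
from scipy.spatial.transform import Rotation as R
def K(n):
    c=manip.calibration(n); f=192/np.tan(np.radians(c["vfov"])/2); return f,c["cx"],c["cy"],np.array(c["camera_from_world"])
def proj(n,P):
    f,cx,cy,T=K(n); p=np.atleast_2d(P)@T[:3,:3].T+T[:3,3]; return np.c_[cx+f*p[:,0]/p[:,2],cy+f*p[:,1]/p[:,2]]
def ray(n,u,v):
    f,cx,cy,T=K(n); d=T[:3,:3].T@np.array([(u-cx)/f,(v-cy)/f,1]); return -T[:3,:3].T@T[:3,3],d
def atz(n,u,v,z):
    o,d=ray(n,u,v); return o+d*(z-o[2])/d[2]
E
python3 - <<'E'
from h import *
o=manip.get_obs(); print({k:np.round(v,3) for k,v in o.items()})
ims=[]
for n in("scene","top"):
    im=manip.camera(n); cv2.imwrite(f"pics/{n}0.png",im); 
    f,cx,cy,T=K(n); print(n,f,cx,cy,np.round(T,3).tolist())
    for t in("chest","lid","lid_handle","seal","jar","tape","driver"):
        m=manip.masks_of(t,n)
        for q in m[:1]: 
            r=q["region"]; ys,xs=np.nonzero(r); print(n,t,round(q["conf"],2),np.round(q["centre"]),xs.min(),xs.max(),ys.min(),ys.max(),r.sum())
E
```

```text
{'clock': np.float64(0.0), 'joint_pos': array([ 1.261,  0.333, -0.065,  1.461,  0.022,  1.35 , -0.088]), 'joint_velocities': array([ 0.   ,  0.   ,  0.002, -0.   ,  0.   , -0.001,  0.001]), 'tau': array([-1.0000e-03, -6.2545e+01,  4.9000e-02, -3.9161e+01,  1.6000e-02,
        1.0000e-02, -0.0000e+00]), 'position': array([ 0.177, -0.599,  0.303]), 'ee_rot': array([ 0.99 ,  0.143, -0.   , -0.001]), 'ft_force': array([-0.464,  0.619, -0.511]), 'torque': array([ 0.018,  0.003, -0.005]), 'grasp_force': np.float64(0.0), 'grip_width': np.float64(1.003)}
scene 462.3532389254863 267.67101098833183 184.74198986653016 [[0.973, 0.23, -0.011, -0.582], [0.201, -0.871, -0.448, -0.025], [-0.112, 0.433, -0.894, 1.37], [0.0, 0.0, 0.0, 1.0]]
scene chest 0.69 [278. 167.] 219 329 92 233 8772
scene lid 0.87 [293. 155.] 255 330 92 222 5531
scene lid_handle 0.72 [292. 155.] 255 330 92 222 5535
scene seal 0.8 [243. 158.] 221 264 120 190 284
scene jar 0.8 [227. 234.] 214 242 217 253 849
scene tape 0.84 [330. 124.] 320 335 114 137 233
scene driver 0.65 [273.  90.] 262 286 82 98 167
top 479.45382966957027 255.54212959794793 191.8997028474249 [[0.022, -1.0, -0.006, 0.042], [-0.997, -0.022, -0.07, 0.584], [0.07, 0.007, -0.998, 1.381], [0.0, 0.0, 0.0, 1.0]]
top chest 0.61 [235. 182.] 180 289 136 233 7629
top lid 0.56 [238. 161.] 181 290 136 186 3238
top lid_handle 0.92 [236. 163.] 180 290 136 187 3391
top seal 0.66 [186. 209.] 183 263 207 229 27
top jar 0.93 [309. 214.] 294 320 204 228 535
top tape 0.67 [161. 148.] 155 173 138 161 348
top driver 0.84 [130. 208.] 116 150 167 226 356
```

View pics/scene0.png

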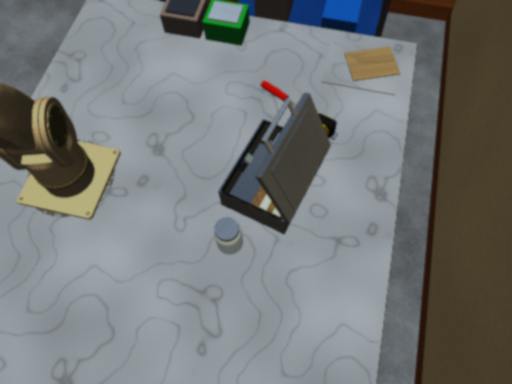

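View pics/top0.png

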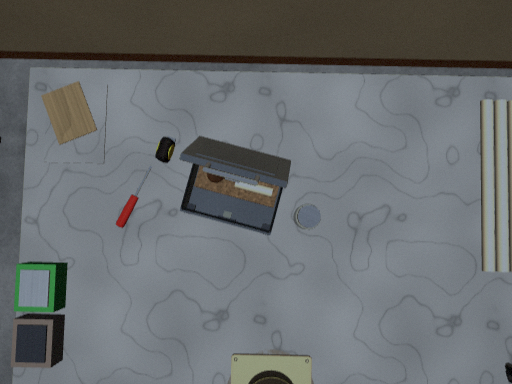

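The scene picture shows the chest around (270,170) with the lid open, the handle bar near (283,115). In the top picture the chest spans (180–290,136–233), the jar is at (308,215), the tape at (165,149) and the driver at (130,205). Next I fit chest pose and lid angle to the masks.

```bash
cat > fit.py <<'E'
from h import *
from scipy.optimize import differential_evolution
def box(x0,x1,y0,y1,z0,z1): return np.array([[x,y,z] for x in(x0,x1) for y in(y0,y1) for z in(z0,z1)])
def lidp(L,th): # L: s along lid from hinge, y, n above underside
    c,s=np.cos(th),np.sin(th); return np.c_[.1-c*L[:,0]+s*L[:,2],L[:,1],.094+s*L[:,0]+c*L[:,2]]
def world(P,p):
    c,s=np.cos(p[2]),np.sin(p[2]); return P@np.array([[c,s,0],[-s,c,0],[0,0,1]])+[p[0],p[1],0]
BODY=box(-.1,.1,-.13,.13,0,.09); SLAB=box(0,.205,-.132,.132,0,.018)
PARTS=[box(.244,.256,-.06,.06,.003,.015)]+[box(.2,.25,y-.005,y+.005,.004,.014) for y in(-.06,.06)]
S=4
def render(n,p):
    def d(P,im): cv2.fillConvexPoly(im,cv2.convexHull(np.round((proj(n,P)+.5)*S).astype(np.int32)),1)
    lid=np.zeros((384*S,512*S),np.uint8); d(world(lidp(SLAB,p[3]),p),lid)
    for q in PARTS: d(world(lidp(q,p[3]),p),lid)
    ch=lid.copy(); d(world(BODY,p),ch); return lid,ch
def up(m): return cv2.resize(m.astype(np.uint8),None,fx=S,fy=S,interpolation=cv2.INTER_NEAREST)
E
cat > run.py <<'E'
from fit import *
obs=[]
for n in("scene","top"):
    im=manip.camera(n); cv2.imwrite(f"pics/{n}1.png",im)
    l=manip.masks_of("lid",n)[0]["region"]; c=manip.masks_of("chest",n)[0]["region"]; obs.append((n,up(l),up(l|c)))
def cost(p):
    e=0
    for n,l,c in obs:
        a,b=render(n,p); e+=np.sum(a^l)/l.sum()+np.sum(b^c)/c.sum()
    return e
g=atz("top",235,185,.09); print(g)
r=differential_evolution(cost,[(g[0]-.08,g[0]+.08),(g[1]-.08,g[1]+.08),(-.6,.6),(.9,1.6)],popsize=10,maxiter=40,seed=1,tol=1e-4)
print(r.x,r.fun); p=r.x; np.save("p.npy",p)
out=[]
for n in("scene","top"):
    im=cv2.resize(cv2.imread(f"pics/{n}1.png"),None,fx=S,fy=S,interpolation=cv2.INTER_CUBIC)
    a,b=render(n,p)
    for m,col in((a,(0,255,0)),(b,(0,0,255))): cv2.drawContours(im,cv2.findContours(m,0,2)[0],-1,col,1)
    for n_,l,c in obs:
        if n_==n: cv2.drawContours(im,cv2.findContours(l,0,2)[0],-1,(255,255,0),1)
    u,v=proj(n,world(np.array([[0,0,.12]]),p))[0]*S; u,v=int(u),int(v); out.append(im[max(v-300,0):v+300,u-200:u+200+60][:600,:400])
cv2.imwrite("pics/fit.png",np.hstack([cv2.resize(o,(400,600)) for o in out]))
for t in("jar","tape","driver"):
    q=manip.masks_of(t,"top")[0]["centre"]; print(t,atz("top",*q,.05 if t!="driver" else .015))
H=lidp(np.array([[.25,0,.009],[.25,.06,.009],[.25,-.06,.009]]),p[3]); print("handle",world(H,p), "hinge",world(np.array([[.1,0,.094]]),p))
E
python3 run.py
```

```text
[0.59602334 0.11222591 0.09      ]Traceback (most recent call last):
  File "run.py", line 12, in <module>
    r=differential_evolution(cost,[(g[0]-.08,g[0]+.08),(g[1]-.08,g[1]+.08),(-.6,.6),(.9,1.6)],popsize=10,maxiter=40,seed=1,tol=1e-4)
    return fun(*args, **kwargs)
    ret = solver.solve()
    next(self)
    ~~~~^^^^^^
    energy = self.func(parameters)
    return self.f(x, *self.args)
           ~~~~~~^^^^^^^^^^^^^^^
  File "run.py", line 9, in cost
    a,b=render(n,p); e+=np.sum(a^l)/l.sum()+np.sum(b^c)/c.sum()
        ~~~~~~^^^^^
  File "fit.py", line 13, in render
    lid=np.zeros((384*S,512*S),np.uint8); d(world(lidp(SLAB,p[3]),p),lid)
                                          ~^^^^^^^^^^^^^^^^^^^^^^^^^^^^^^
  File "fit.py", line 12, in d
    def d(P,im): cv2.fillConvexPoly(im,cv2.convexHull(np.round((proj(n,P)+.5)*S).astype(np.int32)),1)
                                                                ~~~~^^^^^
  File "h.py", line 7, in proj
    f,cx,cy,T=K(n); p=np.atleast_2d(P)@T[:3,:3].T+T[:3,3]; return np.c_[cx+f*p[:,0]/p[:,2],cy+f*p[:,1]/p[:,2]]
              ~^^^
  File "h.py", line 5, in K
    c=manip.calibration(n); f=192/np.tan(np.radians(c["vfov"])/2); return f,c["cx"],c["cy"],np.array(c["camera_from_world"])
ValueError: time passes only in moves, steps and waits
```

Calibration calls appear to be rate-limited; I cache the fixed cameras.

```bash
sed -i 's/^def K(n):/import functools\n@functools.cache\ndef K(n):/' h.py; python3 run.py
```

```text
[0.59602334 0.11222591 0.09      ]
[ 0.5862837   0.11559664 -0.2306578   1.17538124] 0.21720378758128017
jar [ 0.51125249 -0.09294193  0.05      ]
tape [0.69583125 0.33122384 0.05      ]
driver [0.52787555 0.43534118 0.015     ]
handle [[0.5979734  0.11285146 0.32817591]
 [0.61169048 0.17126244 0.32817591]
 [0.58425633 0.05444049 0.32817591]] hinge [[0.68363533 0.09273485 0.094     ]]
```

View pics/fit.png

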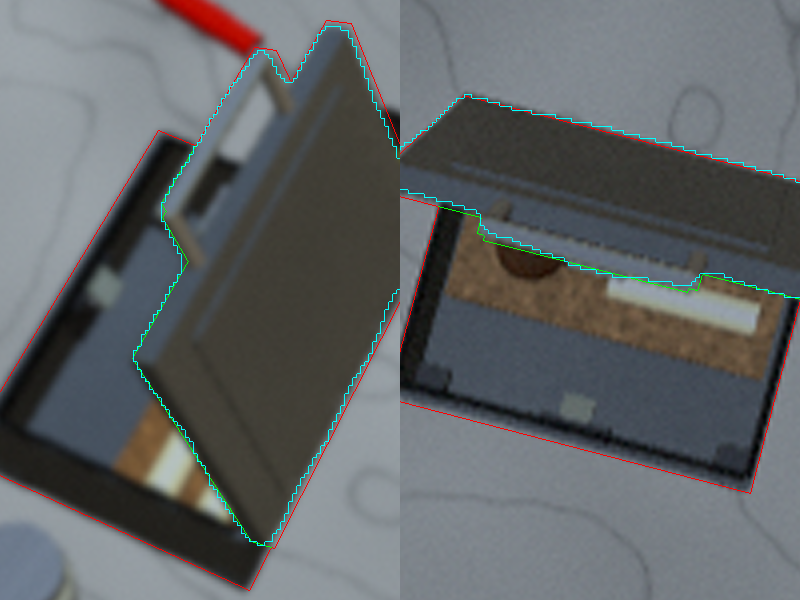

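The fit agrees with the picture in both views: lid angle ≈1.175, handle at about (0.598, 0.113, 0.328), chest yaw −0.23. First I rise and turn, so the fingers will close across the bar.

```bash
python3 -m jog '[{"grip":-1,"slide":[0,0,-1.75],"yaw":-0.132},{"grip":-1,"slide":[0,0,-1.75],"yaw":-0.132},{"grip":-1,"slide":[0,0,-1.75],"yaw":-0.132},{"grip":-1,"slide":[0,0,-1.75],"yaw":-0.132},{"grip":-1,"slide":[0,0,-1.75],"yaw":-0.132},{"grip":-1,"slide":[0,0,-1.75],"yaw":-0.132},{"grip":-1,"slide":[0,0,-1.75],"yaw":-0.132},{"grip":-1,"slide":[0,0,-1.75],"yaw":-0.132}]' 30
cat > to.py <<'E'
import sys; from h import *
o=manip.get_obs(); Rt=R.from_quat(o["ee_rot"]); p=np.load("p.npy")
t=np.array([float(v) for v in sys.argv[1:4]]) # target TCP
ch=R.from_euler("z",p[2]).as_matrix()[:,0]; y=Rt.as_matrix()[:,1]
print("clock",round(o["clock"],2),"pos",np.round(o["position"],4),"slide cm",np.round(Rt.inv().apply(t-o["position"])*100,2),"tool\n",np.round(Rt.as_matrix(),3),"yaw left",round(float(np.arctan2(y[1],y[0])-p[2]),4))
E
python3 to.py 0.598 0.113 0.445
```

```text
clock: 2.35
position: [0.1767, -0.5994, 0.4447]
ee_rot: [0.781, 0.624, -0.0, 0.0]
ft_force: [0.3, 0.1, -0.7]
grip_width: 1.004
grasp_force: 0.0
clock 2.35 pos [ 0.1767 -0.5994  0.4447] slide cm [ 7.878e+01  2.535e+01 -4.000e-02] tool
 [[ 0.221  0.975  0.   ]
 [ 0.975 -0.221 -0.   ]
 [-0.     0.    -1.   ]] yaw left 0.008
```

```bash
python3 -m jog '[{"grip":-1,"slide":[3.3,1.05,0],"yaw":0},{"grip":-1,"slide":[3.3,1.05,0],"yaw":0},{"grip":-1,"slide":[3.3,1.05,0],"yaw":0},{"grip":-1,"slide":[3.3,1.05,0],"yaw":0},{"grip":-1,"slide":[3.3,1.05,0],"yaw":0},{"grip":-1,"slide":[3.3,1.05,0],"yaw":0},{"grip":-1,"slide":[3.3,1.05,0],"yaw":0},{"grip":-1,"slide":[3.3,1.05,0],"yaw":0}]'
python3 -m jog '[{"grip":-1,"slide":[3.3,1.05,0],"yaw":0},{"grip":-1,"slide":[3.3,1.05,0],"yaw":0},{"grip":-1,"slide":[3.3,1.05,0],"yaw":0},{"grip":-1,"slide":[3.3,1.05,0],"yaw":0},{"grip":-1,"slide":[3.3,1.05,0],"yaw":0},{"grip":-1,"slide":[3.3,1.05,0],"yaw":0},{"grip":-1,"slide":[3.3,1.05,0],"yaw":0},{"grip":-1,"slide":[3.3,1.05,0],"yaw":0}]'
python3 to.py 0.598 0.113 0.445
```

```text
clock: 3.15
position: [0.3188, -0.3599, 0.4441]
ee_rot: [0.783, 0.622, -0.0, 0.0]
ft_force: [0.8, -0.4, 0.8]
grip_width: 0.999
grasp_force: 0.0
clock: 3.95
position: [0.4603, -0.1217, 0.4442]
ee_rot: [0.783, 0.622, 0.0, 0.0]
ft_force: [1.3, -0.6, 0.3]
grip_width: 0.999
grasp_force: 0.0
clock 3.95 pos [ 0.4603 -0.1217  0.4442] slide cm [25.98  8.11 -0.09] tool
 [[ 0.226  0.974  0.001]
 [ 0.974 -0.226 -0.001]
 [-0.001  0.001 -1.   ]] yaw left 0.0025
```

```bash
python3 -m jog '[{"grip":-1,"slide":[3.7,1.15,0],"yaw":0},{"grip":-1,"slide":[3.7,1.15,0],"yaw":0},{"grip":-1,"slide":[3.7,1.15,0],"yaw":0},{"grip":-1,"slide":[3.7,1.15,0],"yaw":0},{"grip":-1,"slide":[3.7,1.15,0],"yaw":0},{"grip":-1,"slide":[3.7,1.15,0],"yaw":0},{"grip":-1,"slide":[3.7,1.15,0],"yaw":0},{"grip":-1,"slide":[0,0,0],"yaw":0}]'
python3 - <<'E'
from h import *
from fit import world,lidp
im=manip.camera("wrist"); p=np.load("p.npy")
K.cache_clear()
m=manip.masks_of("lid_handle","wrist"); print([(q["conf"],q["centre"]) for q in m])
s=im.copy()
for a,b in(((.25,-.06,.009),(.25,.06,.009)),((.205,-.132,.018),(.205,.132,.018)),((.205,-.132,0),(.205,.132,0))):
    q=proj("wrist",world(lidp(np.array([a,b]),p[3]),p)); print(q.round(1)); cv2.line(s,*[tuple(int(v) for v in np.round(z)) for z in q],(0,255,0),1)
cv2.imwrite("pics/w1.png",s)
E
python3 to.py 0.598 0.113 0.445
```

```text
clock: 4.75
position: [0.5971, 0.1163, 0.4426]
ee_rot: [0.781, 0.625, 0.0, -0.002]
ft_force: [-0.7, 0.6, -0.2]
grip_width: 0.999
grasp_force: 0.0
[(0.74, [292.2, 183.8])]
[[257.8 295.6]
 [258.8 135.3]]
[[283.9 336.8]
 [295.2  29.6]]
[[266.5 331.5]
 [271.5  32.6]]
clock 4.85 pos [0.5969 0.112  0.4434] slide cm [ 0.13  0.09 -0.16] tool
 [[ 0.224  0.975 -0.001]
 [ 0.975 -0.224  0.001]
 [ 0.    -0.001 -1.   ]] yaw left 0.0047
```

View pics/w1.png

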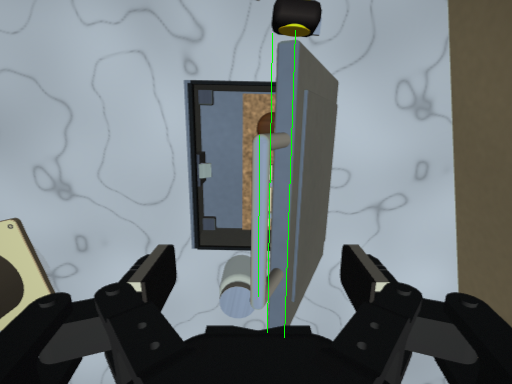

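The wrist picture shows the bar at column ≈260 from row 137 to 305, about 2 px right of the model: the handle is ≈2 mm farther in +x, near (0.600, 0.112, 0.33). Descending and pinching.

```bash
python3 -m jog '[{"grip":-1,"slide":[0.1,0.3,1.5],"yaw":0.005},{"grip":-1,"slide":[0,0,1.5],"yaw":0},{"grip":-1,"slide":[0,0,1.5],"yaw":0},{"grip":-1,"slide":[0,0,1.5],"yaw":0},{"grip":-1,"slide":[0,0,0],"yaw":0},{"grip":0.3,"slide":[0,0,0],"yaw":0},{"grip":0.3,"slide":[0,0,0],"yaw":0},{"grip":0.3,"slide":[0,0,0],"yaw":0}]' 30
python3 -m jog '[{"grip":0.6,"slide":[0,0,0],"yaw":0},{"grip":0.6,"slide":[0,0,0],"yaw":0},{"grip":0.6,"slide":[0,0,0],"yaw":0}]' 30
python3 to.py 0.600 0.112 0.383
python3 - <<'E'
from h import *
im=manip.camera("wrist"); cv2.imwrite("pics/w2.png",im)
print(manip.get_obs()["ft_force"])
E
```

```text
clock: 5.65
position: [0.6001, 0.1114, 0.3847]
ee_rot: [0.785, 0.62, 0.001, 0.0]
ft_force: [0.1, 0.4, 0.9]
grip_width: 0.516
grasp_force: 0.0
clock: 5.95
position: [0.5998, 0.1115, 0.3841]
ee_rot: [0.784, 0.62, 0.0, 0.0]
ft_force: [-0.8, 0.9, 0.9]
grip_width: 0.2
grasp_force: 0.6
clock 5.95 pos [0.5998 0.1115 0.3841] slide cm [0.05 0.01 0.11] tool
 [[ 0.231  0.973  0.   ]
 [ 0.973 -0.231  0.   ]
 [ 0.     0.    -1.   ]] yaw left -0.0021
[-0.95418588  0.53478705  1.30170539]
```

View pics/w2.png

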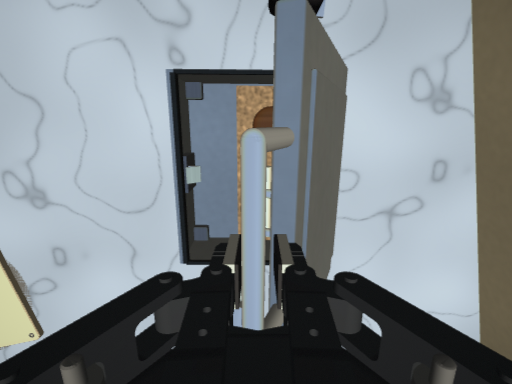

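The bar (column ≈254, rows 130–325) runs between the pads (240 and 277), slightly left of centre; closing fully with a small shift that way.

```bash
python3 -m jog '[{"grip":0.7,"slide":[0,-0.2,0.1],"yaw":0},{"grip":1,"slide":[0,0,0],"yaw":0},{"grip":1,"slide":[0,0,0],"yaw":0},{"grip":1,"slide":[0,0,0],"yaw":0},{"grip":1,"slide":[0,0,0],"yaw":0}]' 40
python3 to.py 0.598 0.113 0.383
```

```text
clock: 6.5
position: [0.5979, 0.1118, 0.3829]
ee_rot: [0.784, 0.62, -0.0, -0.0]
ft_force: [-1.4, -0.2, 0.7]
grip_width: 0.124
grasp_force: 39.0
clock 6.5 pos [0.5979 0.1118 0.3829] slide cm [ 0.12 -0.01 -0.01] tool
 [[ 0.231  0.973 -0.   ]
 [ 0.973 -0.231 -0.   ]
 [-0.    -0.    -1.   ]] yaw left -0.0022
```

```bash
cat > plan.py <<'E'
import sys; from h import *
from fit import lidp,world
# args: end angle, rows: rows from present measured TCP to the arc point
o=manip.get_obs(); Rm=R.from_quat(o["ee_rot"]).as_matrix(); p=np.load("p.npy")
hg=world(np.array([[.1,0,.094]]),p)[0]; d=R.from_euler("z",-p[2]).apply(o["position"]-[0,0,.054]-hg)
th=np.arctan2(d[2],-d[0])-np.arctan2(.009,.25)
print("theta now",round(th,3),"radius err mm",round((np.hypot(d[0],d[2])-np.hypot(.25,.009))*1e3,1),"y",round(d[1],4),"f(chest)",R.from_euler("z",-p[2]).apply(o["ft_force"]).round(1))
e,n=float(sys.argv[1]),int(sys.argv[2]); t=np.linspace(th,e,n+1)
P=lidp(np.c_[np.full(n+1,.25),np.zeros(n+1),np.full(n+1,.009)],1)*0
P=np.array([lidp(np.array([[.25,0,.009]]),a)[0] for a in t]); W=np.diff(world(P,p),axis=0)
print((W@Rm*100).round(2).tolist())
E
python3 plan.py 1.0 8
```

```text
theta now 1.177 radius err mm 0.6 y -0.001 f(chest) [-1.3 -0.5  0.7]
[[-0.0, -0.52, 0.2], [-0.0, -0.51, 0.21], [-0.0, -0.51, 0.22], [-0.0, -0.5, 0.23], [-0.0, -0.5, 0.24], [-0.0, -0.49, 0.26], [-0.0, -0.48, 0.27], [-0.0, -0.48, 0.28]]
```

```bash
python3 -m jog '[{"grip":1,"slide":[0,-0.52,0.20],"yaw":0},{"grip":1,"slide":[0,-0.51,0.21],"yaw":0},{"grip":1,"slide":[0,-0.51,0.22],"yaw":0},{"grip":1,"slide":[0,-0.5,0.23],"yaw":0},{"grip":1,"slide":[0,-0.5,0.24],"yaw":0},{"grip":1,"slide":[0,-0.49,0.26],"yaw":0},{"grip":1,"slide":[0,-0.48,0.27],"yaw":0},{"grip":1,"slide":[0,-0.48,0.28],"yaw":0}]' 40
python3 plan.py 0.75 8
```

```text
clock: 7.3
position: [0.5586, 0.1214, 0.3638]
ee_rot: [0.784, 0.62, 0.0, -0.0]
ft_force: [2.2, 4.1, 1.5]
grip_width: 0.122
grasp_force: 39.0
theta now 0.999 radius err mm 0.9 y -0.0006 f(chest) [1.2 4.5 1.5]
[[-0.0, -0.66, 0.41], [-0.0, -0.65, 0.43], [-0.0, -0.64, 0.45], [-0.0, -0.62, 0.47], [-0.0, -0.61, 0.49], [-0.0, -0.59, 0.5], [-0.0, -0.58, 0.52], [-0.0, -0.56, 0.54]]
```

```bash
python3 -m jog '[{"grip":1,"slide":[0,-0.66,0.41],"yaw":0},{"grip":1,"slide":[0,-0.65,0.43],"yaw":0},{"grip":1,"slide":[0,-0.64,0.45],"yaw":0},{"grip":1,"slide":[0,-0.62,0.47],"yaw":0},{"grip":1,"slide":[0,-0.61,0.49],"yaw":0},{"grip":1,"slide":[0,-0.59,0.5],"yaw":0},{"grip":1,"slide":[0,-0.58,0.52],"yaw":0},{"grip":1,"slide":[0,-0.56,0.54],"yaw":0}]' 40
python3 plan.py 0.5 8
```

```text
clock: 8.1
position: [0.5106, 0.1331, 0.3253]
ee_rot: [0.784, 0.62, 0.0, -0.0]
ft_force: [0.1, 5.7, 1.6]
grip_width: 0.121
grasp_force: 39.0
theta now 0.748 radius err mm 0.9 y -0.0003 f(chest) [-1.2  5.6  1.6]
[[-0.0, -0.54, 0.56], [-0.0, -0.52, 0.57], [-0.0, -0.5, 0.59], [-0.0, -0.49, 0.61], [-0.0, -0.47, 0.62], [-0.0, -0.45, 0.64], [-0.0, -0.43, 0.65], [-0.0, -0.41, 0.66]]
```

```bash
python3 -m jog '[{"grip":1,"slide":[0.02,-0.54,0.56],"yaw":0},{"grip":1,"slide":[0.02,-0.52,0.57],"yaw":0},{"grip":1,"slide":[0.02,-0.5,0.59],"yaw":0},{"grip":1,"slide":[0.02,-0.49,0.61],"yaw":0},{"grip":1,"slide":[0,-0.47,0.62],"yaw":0},{"grip":1,"slide":[0,-0.45,0.64],"yaw":0},{"grip":1,"slide":[0,-0.43,0.65],"yaw":0},{"grip":1,"slide":[0,-0.41,0.66],"yaw":0}]' 40
python3 plan.py 0.28 8
```

```text
clock: 8.9
position: [0.4741, 0.1419, 0.2761]
ee_rot: [0.785, 0.62, -0.0, 0.0]
ft_force: [1.9, 2.7, -1.0]
grip_width: 0.126
grasp_force: 39.3
theta now 0.501 radius err mm 0.3 y -0.0001 f(chest) [ 1.3  3.1 -1. ]
[[-0.0, -0.34, 0.6], [-0.0, -0.33, 0.61], [-0.0, -0.31, 0.62], [-0.0, -0.29, 0.62], [-0.0, -0.28, 0.63], [-0.0, -0.26, 0.64], [-0.0, -0.24, 0.65], [-0.0, -0.22, 0.65]]
```

```bash
python3 -m jog '[{"grip":1,"slide":[0,-0.34,0.6],"yaw":0},{"grip":1,"slide":[0,-0.33,0.61],"yaw":0},{"grip":1,"slide":[0,-0.31,0.62],"yaw":0},{"grip":1,"slide":[0,-0.29,0.62],"yaw":0},{"grip":1,"slide":[0,-0.28,0.63],"yaw":0},{"grip":1,"slide":[0,-0.26,0.64],"yaw":0},{"grip":1,"slide":[0,-0.24,0.65],"yaw":0},{"grip":1,"slide":[0,-0.22,0.65],"yaw":0}]' 40
python3 plan.py 0.12 8
```

```text
clock: 9.7
position: [0.4523, 0.1472, 0.226]
ee_rot: [0.784, 0.62, 0.0, 0.0]
ft_force: [2.2, 4.0, -1.4]
grip_width: 0.125
grasp_force: 38.9
theta now 0.281 radius err mm -0.1 y 0.0001 f(chest) [ 1.2  4.4 -1.4]
[[-0.0, -0.15, 0.48], [-0.0, -0.14, 0.48], [-0.0, -0.13, 0.49], [-0.0, -0.12, 0.49], [-0.0, -0.11, 0.49], [-0.0, -0.1, 0.49], [-0.0, -0.09, 0.5], [-0.0, -0.08, 0.5]]
```

```bash
python3 -m jog '[{"grip":1,"slide":[0,-0.15,0.48],"yaw":0},{"grip":1,"slide":[0,-0.14,0.48],"yaw":0},{"grip":1,"slide":[0,-0.13,0.49],"yaw":0},{"grip":1,"slide":[0,-0.12,0.49],"yaw":0},{"grip":1,"slide":[0,-0.11,0.49],"yaw":0},{"grip":1,"slide":[0,-0.1,0.49],"yaw":0},{"grip":1,"slide":[0,-0.09,0.5],"yaw":0},{"grip":1,"slide":[0,-0.08,0.5],"yaw":0}]' 40
python3 plan.py 0.05 8
```

```text
clock: 10.5
position: [0.4439, 0.1493, 0.1873]
ee_rot: [0.785, 0.62, 0.0, 0.0]
ft_force: [-0.4, 3.1, 5.5]
grip_width: 0.12
grasp_force: 39.8
theta now 0.122 radius err mm -0.7 y 0.0002 f(chest) [-1.2  2.9  5.5]
[[-0.0, -0.03, 0.22], [-0.0, -0.03, 0.22], [-0.0, -0.03, 0.22], [-0.0, -0.03, 0.22], [-0.0, -0.03, 0.22], [-0.0, -0.02, 0.22], [-0.0, -0.02, 0.22], [-0.0, -0.02, 0.22]]
```

```bash
python3 -m jog '[{"grip":1,"slide":[0,-0.03,0.2],"yaw":0},{"grip":1,"slide":[0,-0.03,0.2],"yaw":0},{"grip":1,"slide":[0,-0.03,0.2],"yaw":0},{"grip":1,"slide":[0,-0.03,0.2],"yaw":0}]' 40
python3 plan.py 0.05 4
```

```text
clock: 10.9
position: [0.443, 0.1495, 0.1801]
ee_rot: [0.785, 0.62, 0.0, 0.001]
ft_force: [0.1, 1.6, 10.7]
grip_width: 0.122
grasp_force: 40.6
theta now 0.093 radius err mm -0.8 y 0.0002 f(chest) [-0.3  1.6 10.7]
[[-0.0, -0.03, 0.27], [-0.0, -0.03, 0.27], [-0.0, -0.03, 0.27], [-0.0, -0.02, 0.27]]
```

```bash
python3 -m jog '[{"grip":1,"slide":[0,0,0],"yaw":0},{"grip":1,"slide":[0,0,0],"yaw":0}]' 40
python3 - <<'E'
from fit import *
p=np.load("p.npy").copy(); out=[]
for n in("scene","wrist"):
    im=cv2.resize(manip.camera(n),None,fx=S,fy=S,interpolation=cv2.INTER_CUBIC)
    if n=="wrist": out.append(cv2.resize(im,(400,300))); continue
    for th,col in((.09,(0,255,0)),(.0,(0,0,255))):
        for y in(-.132,.132):
            q=proj(n,world(lidp(np.array([[0,y,.018],[.205,y,.018],[.205,-y,.018]]),th),p))+.5
            cv2.polylines(im,[np.round(q*S).astype(np.int32)],False,col,1)
    u,v=(proj(n,world(np.array([[-.05,-.05,.1]]),p))[0]*S).astype(int); out.append(im[v-150:v+150,u-200:u+200])
cv2.imwrite("pics/s2.png",np.hstack(out))
E
python3 plan.py 0.05 4
```

```text
clock: 11.1
position: [0.4429, 0.1495, 0.1798]
ee_rot: [0.785, 0.62, 0.001, 0.0]
ft_force: [2.8, 2.3, 4.0]
grip_width: 0.122
grasp_force: 40.1
theta now 0.092 radius err mm -0.8 y 0.0002 f(chest) [1.9 2.9 5.3]
[[-0.0, -0.03, 0.26], [-0.0, -0.03, 0.26], [-0.0, -0.03, 0.26], [-0.0, -0.02, 0.26]]
```

View pics/s2.png

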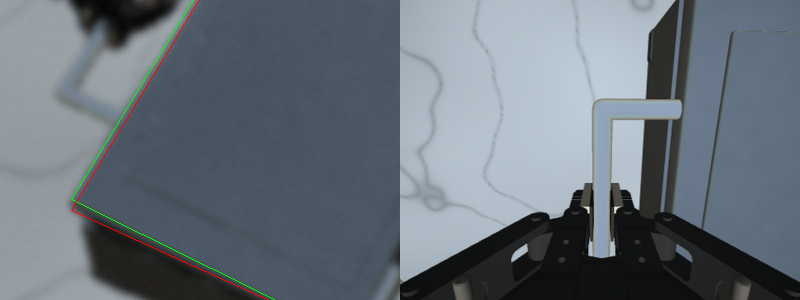

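The lid's edge lies on the 0.09 rad outline, so the estimate holds, and the bar is still between the pads. I keep lowering gently while watching the force.

```bash
python3 -m jog '[{"grip":1,"slide":[0,-0.02,0.2],"yaw":0},{"grip":1,"slide":[0,-0.02,0.2],"yaw":0},{"grip":1,"slide":[0,-0.02,0.2],"yaw":0},{"grip":1,"slide":[0,0,0],"yaw":0}]' 40
python3 plan.py 0.05 4
```

```text
clock: 11.6
position: [0.4423, 0.1496, 0.1735]
ee_rot: [0.785, 0.62, 0.001, 0.0]
ft_force: [6.8, 4.3, -3.4]
grip_width: 0.122
grasp_force: 39.7
theta now 0.066 radius err mm -0.9 y 0.0002 f(chest) [ 5.6  5.7 -3.4]
[[-0.0, -0.01, 0.1], [-0.0, -0.01, 0.1], [-0.0, -0.01, 0.1], [-0.0, -0.01, 0.1]]
```

```bash
python3 -m jog '[{"grip":1,"slide":[0.02,0.02,0.2],"yaw":0},{"grip":1,"slide":[0.02,0.02,0.2],"yaw":0},{"grip":1,"slide":[0,0,0.2],"yaw":0},{"grip":1,"slide":[0,0,0],"yaw":0}]' 40
python3 plan.py 0.0 4
```

```text
clock: 12.0
position: [0.4421, 0.1497, 0.1668]
ee_rot: [0.785, 0.62, -0.0, -0.0]
ft_force: [3.8, 3.5, -3.3]
grip_width: 0.124
grasp_force: 39.6
theta now 0.04 radius err mm -1.2 y 0.0003 f(chest) [ 2.8  4.3 -3.3]
[[0.0, -0.02, 0.25], [0.0, -0.02, 0.25], [0.0, -0.01, 0.25], [0.0, -0.01, 0.25]]
```

```bash
python3 -m jog '[{"grip":1,"slide":[0,0,0.15],"yaw":0},{"grip":1,"slide":[0,0,0.15],"yaw":0},{"grip":1,"slide":[0,0,0],"yaw":0}]' 40
python3 plan.py 0.0 4
python3 -m jog '[{"grip":1,"slide":[0,0,0.1],"yaw":0},{"grip":1,"slide":[0,0,0.1],"yaw":0},{"grip":1,"slide":[0,0,0],"yaw":0}]' 40
python3 plan.py 0.0 4
```

```text
clock: 12.3
position: [0.442, 0.1498, 0.1641]
ee_rot: [0.784, 0.62, -0.0, 0.0]
ft_force: [-0.3, 0.6, 1.7]
grip_width: 0.117
grasp_force: 40.2
theta now 0.029 radius err mm -1.3 y 0.0003 f(chest) [-0.5  0.6  1.7]
[[0.0, -0.01, 0.18], [0.0, -0.01, 0.18], [0.0, -0.01, 0.18], [0.0, -0.01, 0.18]]
clock: 12.6
position: [0.4418, 0.1498, 0.1622]
ee_rot: [0.785, 0.62, -0.001, -0.0]
ft_force: [-2.3, -0.0, 4.0]
grip_width: 0.125
grasp_force: 40.8
theta now 0.021 radius err mm -1.3 y 0.0003 f(chest) [-2.2 -0.6  4. ]
[[0.0, -0.01, 0.13], [0.0, -0.01, 0.13], [0.0, -0.01, 0.13], [0.0, -0.01, 0.13]]
```

```bash
python3 -m jog '[{"grip":1,"slide":[0,0,0.1],"yaw":0},{"grip":1,"slide":[0,0,0.05],"yaw":0},{"grip":1,"slide":[0,0,0],"yaw":0}]' 40
python3 plan.py 0.0 4 | head -1
python3 -m jog '[{"grip":1,"slide":[0,0,0.1],"yaw":0},{"grip":1,"slide":[0,0,0],"yaw":0}]' 40
python3 plan.py 0.0 4 | head -1
```

```text
clock: 12.9
position: [0.4418, 0.1499, 0.161]
ee_rot: [0.784, 0.62, -0.001, 0.0]
ft_force: [-2.1, 0.1, 8.6]
grip_width: 0.124
grasp_force: 41.3
theta now 0.016 radius err mm -1.4 y 0.0004 f(chest) [-2.1 -0.4  8.6]
clock: 13.1
position: [0.4418, 0.1499, 0.16]
ee_rot: [0.784, 0.62, -0.001, 0.0]
ft_force: [-3.7, 0.1, 10.9]
grip_width: 0.122
grasp_force: 41.4
theta now 0.012 radius err mm -1.4 y 0.0004 f(chest) [-3.6 -0.7 10.9]
```

```bash
python3 -m jog '[{"grip":1,"slide":[0,0,0.05],"yaw":0},{"grip":1,"slide":[0,0,0],"yaw":0}]' 40
python3 -m jog '[{"grip":1,"slide":[0,0,0.05],"yaw":0},{"grip":1,"slide":[0,0,0],"yaw":0}]' 40
python3 plan.py 0.0 4 | head -1
```

```text
clock: 13.3
position: [0.4418, 0.1499, 0.1597]
ee_rot: [0.785, 0.62, -0.001, 0.0]
ft_force: [-4.5, -0.4, 12.6]
grip_width: 0.121
grasp_force: 41.6
clock: 13.5
position: [0.4419, 0.1499, 0.1595]
ee_rot: [0.784, 0.62, -0.001, 0.0]
ft_force: [-7.2, -1.6, 17.9]
grip_width: 0.118
grasp_force: 42.2
theta now 0.01 radius err mm -1.4 y 0.0004 f(chest) [-6.7 -3.2 17.9]
```

```bash
python3 -m jog '[{"grip":1,"slide":[0,0,0],"yaw":0},{"grip":1,"slide":[0,0,0],"yaw":0}]' 40
python3 -m jog '[{"grip":1,"slide":[0,0,-0.1],"yaw":0},{"grip":1,"slide":[0,0,0],"yaw":0}]' 40
python3 plan.py 0.0 4 | head -1
```

```text
clock: 13.7
position: [0.4418, 0.1499, 0.1595]
ee_rot: [0.785, 0.62, -0.001, 0.0]
ft_force: [-6.4, -2.2, 18.0]
grip_width: 0.124
grasp_force: 42.2
clock: 13.9
position: [0.4419, 0.1499, 0.1602]
ee_rot: [0.784, 0.62, -0.001, 0.0]
ft_force: [-4.3, 0.4, 13.0]
grip_width: 0.121
grasp_force: 41.4
theta now 0.013 radius err mm -1.4 y 0.0004 f(chest) [-4.3 -0.6 13. ]
```

```bash
python3 -m jog '[{"grip":1,"slide":[0,0,-0.1],"yaw":0},{"grip":1,"slide":[0,0,0],"yaw":0}]' 40
python3 -m jog '[{"grip":1,"slide":[0,0,-0.1],"yaw":0},{"grip":1,"slide":[0,0,0],"yaw":0}]' 40
python3 -m jog '[{"grip":1,"slide":[0,0,-0.1],"yaw":0},{"grip":1,"slide":[0,0,0],"yaw":0}]' 40
```

```text
clock: 14.1
position: [0.4419, 0.1498, 0.1611]
ee_rot: [0.785, 0.62, -0.001, 0.0]
ft_force: [-3.8, -0.0, 10.0]
grip_width: 0.121
grasp_force: 41.1
clock: 14.3
position: [0.4418, 0.1498, 0.1617]
ee_rot: [0.784, 0.62, -0.0, -0.0]
ft_force: [-1.6, 0.8, 5.3]
grip_width: 0.124
grasp_force: 40.8
clock: 14.5
position: [0.4418, 0.1498, 0.1623]
ee_rot: [0.784, 0.62, -0.0, -0.0]
ft_force: [0.9, 2.7, -5.0]
grip_width: 0.122
grasp_force: 39.9
```

```bash
python3 -m jog '[{"grip":1,"slide":[0,0,-0.1],"yaw":0},{"grip":1,"slide":[0,0,0],"yaw":0}]' 40
python3 - <<'E'
from fit import *
p=np.load("p.npy").copy()
im=cv2.resize(manip.camera("wrist"),(800,600)); cv2.imwrite("pics/w3.png",im)
E
```

```text
clock: 14.7
position: [0.4418, 0.1498, 0.1629]
ee_rot: [0.784, 0.62, -0.0, -0.0]
ft_force: [4.7, 3.7, -15.0]
grip_width: 0.122
grasp_force: 39.3
```

Pulling up now meets −15 N without the lid following, so the latch seems to have caught. I ease back to about zero force, open and look.

```bash
python3 -m jog '[{"grip":1,"slide":[0,0,0.1],"yaw":0},{"grip":1,"slide":[0,0,0.05],"yaw":0},{"grip":1,"slide":[0,0,0],"yaw":0},{"grip":0.6,"slide":[0,0,0],"yaw":0},{"grip":0.4,"slide":[0,0,0],"yaw":0},{"grip":0.4,"slide":[0,0,0],"yaw":0},{"grip":0.4,"slide":[0,0,0],"yaw":0},{"grip":0.4,"slide":[0,0,0],"yaw":0}]' 40
python3 -m jog '[{"grip":0.3,"slide":[0,0,-1],"yaw":0},{"grip":0,"slide":[0,0,-2],"yaw":0},{"grip":-0.2,"slide":[0,0,-2],"yaw":0},{"grip":-0.2,"slide":[0,0,-4],"yaw":0},{"grip":-0.2,"slide":[0,0,-4],"yaw":0},{"grip":-0.2,"slide":[0,0,-4],"yaw":0},{"grip":-0.2,"slide":[0,0,-4],"yaw":0},{"grip":-0.2,"slide":[0,0,0],"yaw":0}]' 40
python3 - <<'E'
from fit import *
from scipy.optimize import minimize
p=np.load("p.npy").copy(); obs=[]
for n in("scene","top"):
    im=manip.camera(n); cv2.imwrite(f"pics/{n}3.png",im); l=manip.masks_of("lid",n)[0]; print(n,l["conf"]); obs.append((n,up(l["region"])))
for n,l in obs:
  for th in(-.03,-.02,-.01,0,.01,.02,.03,.05): 
    a,_=render(n,[*p[:3],th]); print(n,th,int(np.sum(a^l)))
big=[]
for n in("scene","top"):
    im=cv2.resize(cv2.imread(f"pics/{n}3.png"),None,fx=S,fy=S,interpolation=cv2.INTER_CUBIC)
    q=proj(n,world(lidp(np.array([[0,.132,.018],[.205,.132,.018],[.205,-.132,.018],[0,-.132,.018]]),0),p))+.5
    cv2.polylines(im,[np.round(q*S).astype(np.int32)],False,(0,0,255),1)
    u,v=(proj(n,world(np.array([[-.05,-.0,.1]]),p))[0]*S).astype(int); big.append(im[v-250:v+250,u-200:u+200])
cv2.imwrite("pics/s3.png",np.hstack(big))
E
```

```text
clock: 15.55
position: [0.4423, 0.1499, 0.1624]
ee_rot: [0.785, 0.62, 0.0, 0.0]
ft_force: [0.7, 0.1, -1.1]
grip_width: 0.3
grasp_force: 0.0
clock: 16.35
position: [0.4433, 0.1512, 0.3778]
ee_rot: [0.784, 0.62, 0.003, 0.002]
ft_force: [-0.1, 0.3, -0.7]
grip_width: 0.596
grasp_force: 0.0
scene 0.82
top 0.57
scene -0.03 6659
scene -0.02 5764
scene -0.01 5043
scene 0 4708
scene 0.01 4642
scene 0.02 5148
scene 0.03 5908
scene 0.05 7500
top -0.03 10712
top -0.02 10568
top -0.01 10423
top 0 10237
top 0.01 10033
top 0.02 9767
top 0.03 10025
top 0.05 9722
```

View pics/s3.png

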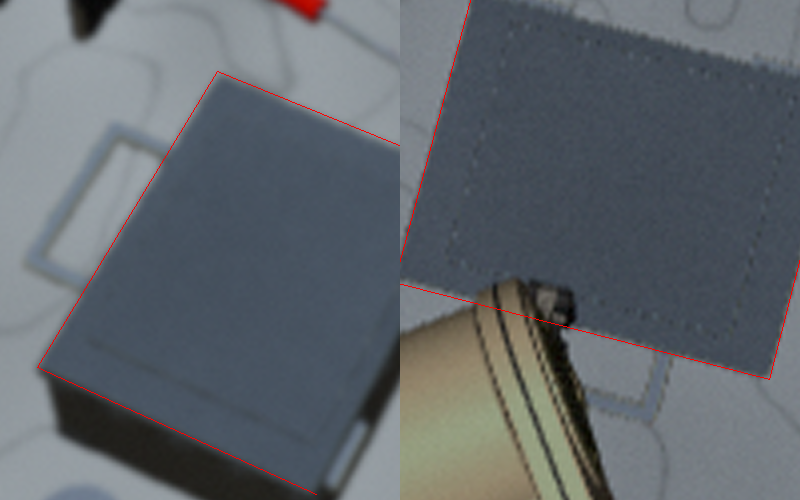

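The pictures show the lid lying on the shut outline within about 0.01 rad, too coarse to prove the latch. I re-grip lightly and press a little. A latched lid is rigid, a resting one gives about 2 N/mm.

```bash
python3 -m jog '[{"grip":-0.2,"slide":[-0.08,-0.05,4],"yaw":0},{"grip":-0.2,"slide":[-0.08,-0.05,4],"yaw":0},{"grip":-0.2,"slide":[0,0,4],"yaw":0},{"grip":-0.2,"slide":[0,0,4],"yaw":0},{"grip":-0.2,"slide":[0,0,3],"yaw":0},{"grip":-0.2,"slide":[0,0,1.5],"yaw":0},{"grip":-0.2,"slide":[0,0,0.8],"yaw":0},{"grip":0.2,"slide":[0,0,0],"yaw":0}]' 40
python3 -m jog '[{"grip":0.5,"slide":[0,0,0],"yaw":0},{"grip":0.8,"slide":[0,0,0],"yaw":0},{"grip":1,"slide":[0,0,0],"yaw":0},{"grip":1,"slide":[0,0,0],"yaw":0},{"grip":1,"slide":[0,0,0],"yaw":0},{"grip":1,"slide":[0,0,0],"yaw":0}]' 40
python3 -m jog '[{"grip":1,"slide":[0,0,0.05],"yaw":0},{"grip":1,"slide":[0,0,0],"yaw":0}]' 40
```

```text
clock: 17.35
position: [0.4407, 0.1487, 0.159]
ee_rot: [0.784, 0.62, -0.0, -0.0]
ft_force: [-1.2, -0.6, -0.1]
grip_width: 0.445
grasp_force: 0.0
clock: 17.95
position: [0.4415, 0.1488, 0.1602]
ee_rot: [0.785, 0.62, 0.001, 0.001]
ft_force: [-1.2, 0.2, 7.7]
grip_width: 0.124
grasp_force: 39.3
clock: 18.15
position: [0.4414, 0.1489, 0.1598]
ee_rot: [0.785, 0.62, 0.001, 0.001]
ft_force: [-1.9, -0.4, 8.2]
grip_width: 0.121
grasp_force: 39.6
```

```bash
python3 -m jog '[{"grip":1,"slide":[0,0,-0.1],"yaw":0},{"grip":1,"slide":[0,0,0],"yaw":0}]' 40
python3 -m jog '[{"grip":1,"slide":[0,0,-0.1],"yaw":0},{"grip":1,"slide":[0,0,0],"yaw":0}]' 40
python3 -m jog '[{"grip":1,"slide":[0,0,-0.1],"yaw":0},{"grip":1,"slide":[0,0,0],"yaw":0}]' 40
```

```text
clock: 18.35
position: [0.4414, 0.1488, 0.1604]
ee_rot: [0.785, 0.62, 0.001, 0.0]
ft_force: [0.5, 2.0, 4.0]
grip_width: 0.121
grasp_force: 39.5
clock: 18.55
position: [0.4414, 0.1488, 0.1609]
ee_rot: [0.785, 0.62, 0.001, 0.0]
ft_force: [5.7, 2.4, -4.8]
grip_width: 0.122
grasp_force: 39.4
clock: 18.75
position: [0.4414, 0.1488, 0.1614]
ee_rot: [0.785, 0.62, 0.001, -0.0]
ft_force: [9.2, 4.3, -13.2]
grip_width: 0.117
grasp_force: 39.3
```

The lid again holds against −13 N of lift, well above its weight and friction, so it is latched. Easing off, releasing, and retreating straight up.

```bash
python3 -m jog '[{"grip":1,"slide":[0,0,0.13],"yaw":0},{"grip":1,"slide":[0,0,0],"yaw":0},{"grip":0.6,"slide":[0,0,0],"yaw":0},{"grip":0.3,"slide":[0,0,0],"yaw":0},{"grip":0,"slide":[0,0,0],"yaw":0},{"grip":0,"slide":[0,0,0],"yaw":0}]' 40
python3 -m jog '[{"grip":-0.2,"slide":[0,0,-1],"yaw":0},{"grip":-0.2,"slide":[0,0,-2],"yaw":0},{"grip":-0.2,"slide":[0,0,-3],"yaw":0},{"grip":-0.2,"slide":[0,0,-4],"yaw":0},{"grip":-0.2,"slide":[0,0,-4],"yaw":0},{"grip":-0.2,"slide":[0,0,-2],"yaw":0},{"grip":-0.2,"slide":[0,0,0],"yaw":0},{"grip":-0.2,"slide":[0,0,0],"yaw":0}]' 40
python3 -c "
from workcell import manip
print(manip.hand_in())"
```

```text
clock: 19.35
position: [0.4407, 0.1485, 0.1604]
ee_rot: [0.785, 0.62, -0.0, 0.0]
ft_force: [-0.3, 0.7, -0.3]
grip_width: 0.5
grasp_force: 0.0
clock: 20.15
position: [0.4407, 0.1486, 0.3207]
ee_rot: [0.785, 0.62, 0.0, 0.0]
ft_force: [-0.4, -0.4, -0.5]
grip_width: 0.6
grasp_force: 0.0
the job is handed in; nothing more can be done
None
```

The lid is shut and I believe latched (it held twice against a 13–15 N lift); it came down under control, peak push was about 18 N, I never touched the jar, tape measure or screwdriver, and the job was handed in at about 20 s, with no verdict returned.

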